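Set a bottle cap to vent before warming

TASK

The squat clear-glass bottle clamped in the low holder is about to go on the hotplate and must be able to vent. Screw its loosely started cap down (clockwise from above) until it bottoms out, then back it off a quarter turn, and finish while still gripping the cap at that setting: do not let go of it. Leave the amber bottle, the dish and the test-tube rack where they stand.

Things in the scene. Friction and masses are not known exactly. Their poses are not given: they have to be found in the camera images.
- bottle: Squat clear-glass bottle fixed upright in a low bench clamp; it cannot turn or tip. Origin: centre of the clamp's underside, z up on the bottle's axis. Dark base plate 110 x 110 x 12 mm, collar 84 mm across to 36 mm height (screws out to 56 mm along x). Glass 74 mm across to 82 mm height, then a shoulder up to the 33 mm neck at 102 mm. Bottomed out, the cap spans heights 118 to 144 mm.
- cap: White plastic screw cap, finely ribbed, 42 mm across, 26 mm high, on the clear bottle's neck. Origin: centre of its underside, z up on the bottle's axis. On its top a low rib (17 x 4 mm, 2 mm high) runs from centre to rim along its +x. Started on the thread and captive. A 45 N grip turns it without slipping; with the TCP 8 mm below its top the fingertips clear the glass shoulder.
- cap_turn (a joint): Turn of the cap on its thread, rad: 0 = bottomed out (hard stop), growing counterclockwise from above (unscrewing); the cap rises 5 mm per turn. Starts between 2.6 and 4.6; upper stop at 6.28. Takes about 0.05 N m to turn and stays where it is left. A quarter turn is 1.57.
- amber: Bystander: loose round amber-glass bottle with paper label and white cap, 68 mm across, 165 mm high, taller than the clear bottle, 0.4 to 0.8 kg. Origin: centre of its underside, z up. It stands on one side (left or right), the clear bottle on the other.
- dish: Bystander: loose closed glass dish, 92 mm across, 16 mm high, lying nearer the robot than the bottles. Origin: centre of its underside.
- rack: Bystander: loose wooden test-tube rack, 60 x 192 mm, 100 mm high (tubes to 128 mm), beyond the bottles. Origin: centre of its underside, long side along its y.
Mind the look-alikes: they are no part of the job. What is meant by the bottle is not pink, purple or yellow, and is the larger of those in its own colour.

How it is judged:
On the way, in this order (a step that is already met when the one before it is completed fails the run):
1. the cap is screwed down until it bottoms out (value of joint cap_turn below 0.06 rad), for 0.1 s.
2. the cap is backed off a quarter turn, gripped in the fingers (value of joint cap_turn between 1.32 and 1.82 rad and contact force between the fingers and cap above 3 N), for 0.2 s.
At the end, for the whole second after the job is handed in: After bottoming out, the cap stands still a quarter turn (1.57 rad, within 0.25) back from the bottom, the fingers gripping it (over 3 N; TCP within 20 mm of its axis and not over 35 mm above its underside). Amber bottle, dish and rack are within 20 mm of their starts (all of step 2 and velocity of joint cap_turn between -0.1 and 0.1 rad/s and horizontal distance between the grasp point and cap below 0.02 m and z of the grasp point in the frame of cap below 0.035 m and distance of each of amber, dish, rack from where it was at the start of the episode below 0.02 m); the arm keeps its last pose, push and grip.
It fails at once if the amber bottle, the dish or the rack is shoved away or knocked over (distance of any of amber, dish, rack from where it was at the start of the episode above 0.03 m or angle between amber's own z axis and vertical above 0.5 rad).
It also fails if it takes over 48 s, if anything falls off the work surface, if the arm or the gripper's body presses on something with over 40 N, if the wrist force passes 120 N, or if a joint passes its speed limit or range.

ROBOT

A 6-joint arm with a two-finger parallel gripper is mounted at the origin on the work surface. World frame = base frame: x ahead of the robot, y to its left, z up, the work surface at z = 0. Lengths are in m, angles in rad, forces in N, time in s.
With the tool pointing down it reaches from about 0.375 to 0.975 m from the base axis. Payload 3.8 kg.
Tool frame: the origin (TCP) lies between the finger pads, 19 mm behind the fingertips; this is the grasp point; z points along the fingers, y is the line along which they close (so a half turn about z gives the same grasp; the last joint's range is limited). The gripper opens to 85 mm and grips with 20 to 120 N. Pads are 22 mm wide; open, the fingers measure 114 mm over their backs; the gripper's body (76 mm by 85 mm) begins 54 mm behind the grasp point. The pads swing forward as they close: fully open they stand 13 mm farther back than shut.
Start: joints at [1.083, 0.264, 1.604, -0, 1.274, -0.037], TCP at [0.294, 0.608, 0.25] pointing down, gripper open.
Joint ranges: [-2.63, 2.63], [-0.94, 2.18], [0.31, 2.57], [-1.31, 4.45], [0, 2.66], [-2.55, 2.55]. Speed limits (rad/s): [2.57, 2.57, 3.14, 3.14, 3.14, 3.14].

INTERFACE

Orientations are given as a rotation vector (axis times angle).
In Python, from workcell import status, read_camera, workorder, masks_of gives the robot as it stands.
- The arm moves only by the tool drive_tool, never from a script. Its argument "rows" is a list of rows, each a list of 7 numbers: the turn, a rotation vector about the tool's x, y, z in degrees, then the shift along the tool's x, y, z in m, then the opening, from 0 (shut) to 1 (fully open). In form: [[ax, ay, az, tx, ty, tz, claw], ...]. A call has 1 to 8 rows; each row shifts and turns the commanded pose from where the row before left it, along the tool's axes as they then stand; what a row does not reach is not made up. A row lasts 1/12 s, in which the tool goes at most 41.7 mm and 7.16 degrees, less where a joint would pass 70% of its speed; a pose out of reach is approached as far as the arm can. A call is refused whole if a number of a shift passes 0.0417 or a number of a turn 7.16, either way. A call with a gripper value outside its range is refused whole. The fingers move at their own pace and stop on an object; "force" is the grip in N (left out, the last holds). Time passes only in rows, so rows that do not move let the fingers close. It gives the time, the measured TCP pose, the force, the opening and the grip force at its end, in the units of the state.
- status.read_state(): the state, without advancing time (a new reading comes with each control period).
- read_camera(name): name is "side" or "top"; returns a dict with "color" (384x512x3 uint8, red, green, blue), "intrinsics" (3x3 intrinsics, pixels), "D" ([k1, k2, p1, p2, k3] as OpenCV has them; the pictures are not rectified), "world_from_camera" (4x4, takes a point from camera to world coordinates). Camera axes: x right, y up, looking along -z (the intrinsics and any distortion apply to the point x, -y, -z); pixel columns grow to the right and rows downward; lengths in m; the calibration is good to about 2 mm. A picture is of the moment at which its call begins. There is no depth.
- workorder.finish_job(): hands the job in; it is judged then, once.
Trained networks look in a picture, given as the dict that the camera call returned (one of the last four; its "shot" number tells which), for a name from the list of things; names that differ only in an ending like _2 or _b are one class to them, and where a whole thing is asked for, a point or a joint stands for the part that bears it (a point fixed in the world has none). Each returns a list of dicts, best first, with "score" (0 to 1); they miss things now and then, are a little off and sometimes report something else, mostly with a low value. They report only what shows in the picture. A call takes as long as a camera call. They do not tell look-alikes from the thing itself.
- masks_of(picture, name): "mask" (384x512 bool, what is visible of it) and "bbox" ([left, top, right, bottom] in pixels, round what is visible of it).
The state is a dict: "time": time; "q": joint angles; "joint_vel": joint speeds; "joint_torque": joint torques, N m; "tool_pos": TCP position; "tcp_rot": TCP orientation; "wrist_force": force on the tool from outside, world axes, zero at the start; "torque": the same for the moment, N m; "width": opening from 0.0 (shut) to 1.0 (fully open); "grip_force": force on a finger pad.
Only numpy, scipy, OpenCV 4.12 (cv2) and the standard library are available. Lean on these libraries where they do the work, as an engineer would, in place of code of your own. Each camera call takes 0.05 s, during which the arm holds its last target. There are 200 camera calls.

## Working session

There is one attempt and no reset: what is moved stays moved. The work goes in short steps, Python scripts to look and compute and a tool call to move; the robot and the scene stay as the last step left them, time stands still between calls to the robot, and variables do not carry over. Pictures are saved under pics/ and viewed, at most 10 in all, crops included, and the job is handed in when it is done.

Besides the shell and the picture viewer there is one more tool, called as name([rows], argument=value, ...), one row to a line, values as JSON. drive_tool: Moves the arm, as the interface text tells. Its arguments: {"type":"object","properties":{"rows":{"type":"array"},"force":{"type":"number"}},"required":["rows"]}

```bash
mkdir -p pics
cat > h.py <<'E'
import numpy as np,cv2
from workcell import status, read_camera, workorder, masks_of
def ray(p,uv):
    K=np.array(p["intrinsics"]);D=np.array(p["D"]);T=np.array(p["world_from_camera"])
    n=cv2.undistortPoints(np.array(uv,float).reshape(-1,1,2),K,D).reshape(-1,2)
    d=np.c_[n[:,0],-n[:,1],-np.ones(len(n))]@T[:3,:3].T
    return T[:3,3],d
def atz(p,uv,z):
    o,d=ray(p,uv); return o+d*((z-o[2])/d[:,2:3])
def proj(p,X):
    K=np.array(p["intrinsics"]);D=np.array(p["D"]);T=np.array(p["world_from_camera"])
    c=(np.array(X,float).reshape(-1,3)-T[:3,3])@T[:3,:3]; c=c*[1,-1,-1]
    return cv2.projectPoints(c,np.zeros(3),np.zeros(3),K,D)[0].reshape(-1,2)
E
python3 - <<'E'
from h import *
s=status.read_state();print({k:np.round(v,3).tolist() for k,v in s.items()})
for n in("top","side"):
    p=read_camera(n);cv2.imwrite(f"pics/{n}0.png",p["color"][:,:,::-1]);print(n,np.round(p["world_from_camera"],3).tolist())
    for t in("bottle","cap","amber","dish","rack"):
        for m in masks_of(p,t):
            ys,xs=np.nonzero(m["mask"]);print(t,round(m["score"],2),m["bbox"],xs.mean().round(1),ys.mean().round(1),np.median(p["color"][m["mask"]],0))
E
```

```text
{'time': 0.0, 'q': [1.083, 0.265, 1.605, -0.0, 1.274, -0.037], 'joint_vel': [0.001, -0.0, 0.0, -0.0, -0.001, -0.0], 'joint_torque': [0.001, -51.51, -36.732, -0.0, 0.013, -0.0], 'tool_pos': [0.294, 0.607, 0.249], 'tcp_rot': [-0.702, -3.062, 0.003], 'wrist_force': [0.021, 0.341, 1.207], 'torque': [0.052, -0.019, -0.064], 'grip_force': 0.0, 'width': 0.997}
top [[0.007, 0.994, -0.111, 0.482], [-1.0, 0.005, -0.016, -0.065], [-0.015, 0.111, 0.994, 0.814], [0.0, 0.0, 0.0, 1.0]]
bottle 0.86 [370.3, 178.4, 416.2, 223.7] 391.8 201.0 [85. 84. 79.]
bottle 0.85 [313.3, 270.0, 372.4, 329.4] 342.9 298.8 [163. 136.   0.]
bottle 0.82 [303.1, 117.7, 347.4, 159.3] 324.7 137.7 [154.  88. 102.]
bottle 0.63 [293.5, 194.0, 349.1, 248.6] 321.2 218.3 [97.5 96.  90. ]
bottle 0.56 [208.5, 166.1, 270.3, 225.3] 238.6 194.3 [105.  52. 111.]
cap 0.83 [345.6, 297.1, 369.1, 325.1] 357.8 309.8 [169. 158. 143.]
cap 0.68 [398.9, 187.8, 418.4, 203.1] 407.2 196.8 [167. 157. 141.]
cap 0.61 [318.7, 204.8, 344.6, 228.0] 332.0 215.1 [171. 161. 146.]
cap 0.57 [324.9, 118.0, 343.1, 135.6] 333.2 125.4 [168. 158. 142.]
cap 0.57 
[... 680 characters left out ...]
] 336.0 361.7 [72. 72. 68.]
bottle 0.59 [148.9, 309.4, 236.0, 383.1] 190.4 350.5 [165. 135.  45.]
cap 0.96 [162.3, 311.8, 194.8, 343.8] 180.5 325.0 [222. 209. 190.]
cap 0.94 [330.7, 331.9, 351.8, 358.5] 341.3 343.5 [223. 210. 191.]
cap 0.93 [251.3, 162.1, 270.5, 185.8] 260.4 174.1 [201. 189. 171.]
cap 0.73 [261.5, 247.1, 289.1, 274.5] 274.7 259.5 [223. 210. 190.]
cap 0.59 [368.1, 227.2, 385.7, 247.0] 374.5 238.6 [213.  199.5 181.5]
amber 0.98 [213.1, 104.1, 248.2, 174.0] 229.8 142.3 [76. 46. 19.]
amber 0.44 [233.4, 244.7, 318.5, 337.2] 275.2 292.0 [74. 73. 69.]
dish 0.73 [150.0, 201.1, 192.6, 239.6] 170.7 220.0 [194. 202. 187.]
rack 0.78 [321.1, 101.6, 381.8, 199.1] 349.6 151.8 [52. 31. 17.]
```

View pics/top0.png

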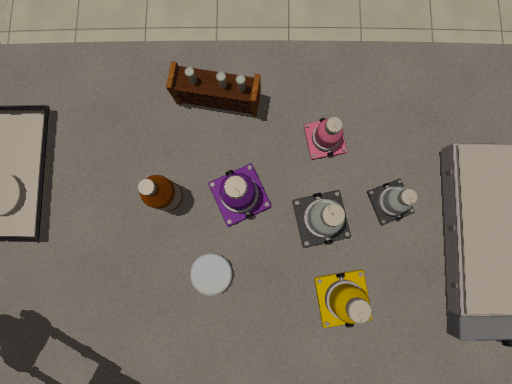

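View pics/side0.png

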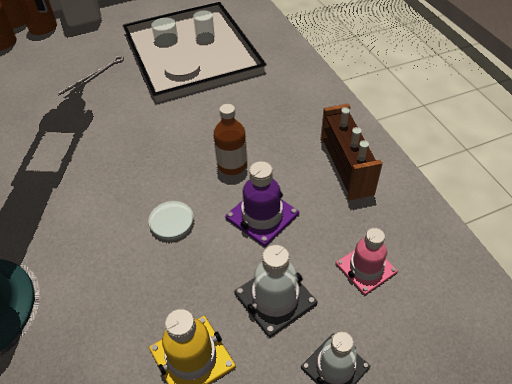

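Candidates for the bottle, top view: clear at (322,218), small clear at (392,201), purple at (238,195), yellow at (343,299) and pink at (325,138). I choose the larger clear one, whose cap is at (333,215) in top and (275,260) in side. Next I'll check it in a crop and triangulate.

Run:
```python
from h import *
from scipy.optimize import least_squares
P={n:read_camera(n) for n in("top","side")}
def best(n,t,uv):
    return min(masks_of(P[n],t),key=lambda m:np.hypot(*(np.array(np.nonzero(m["mask"])).mean(1)[::-1]-uv)))
caps={"big":((333,215),(275,260)),"small":((407,197),(341,344)),"yellow":((358,310),(180,325)),"purple":((235,187),(260,174)),"pink":((333,125),(375,238))}
for k,(a,b) in caps.items():
    A=[]
    for n,uv in(("top",a),("side",b)):
        m=best(n,"cap",np.array(uv));bb=np.array(m["bbox"]);c=(bb[:2]+bb[2:])/2
        o,d=ray(P[n],[c]);A.append((o,d[0]/np.linalg.norm(d[0])))
    M=sum(np.eye(3)-np.outer(d,d) for o,d in A);v=sum((np.eye(3)-np.outer(d,d))@o for o,d in A);X=np.linalg.solve(M,v)
    res=[np.linalg.norm((np.eye(3)-np.outer(d,d))@(X-o)) for o,d in A]
    print(k,X.round(4),np.round(res,4))
print("amber",atz(P["side"],[(231,165)],0.0).round(3),"dish",atz(P["top"],[(211,274)],.016).round(3))
a=P["top"]["color"][170:260,280:370];b=P["side"]["color"][240:340,225:325]
im=np.hstack([cv2.resize(a,(400,400),interpolation=3),cv2.resize(b,(400,400),interpolation=3)])
cv2.imwrite("pics/crop.png",im[:,:,::-1])
```

```text
big [ 0.5222 -0.1964  0.1265] [0.003 0.003]
small [ 0.561  -0.3594  0.1054] [0.0011 0.0011]
yellow [ 0.3457 -0.247   0.1348] [0.0008 0.0008]
purple [ 0.5743 -0.0155  0.1223] [0.0024 0.0024]
pink [ 0.7082 -0.2126  0.1028] [0.0005 0.0005]
amber [[0.566 0.147 0.   ]] dish [[0.397 0.045 0.016]]
```

View pics/crop.png

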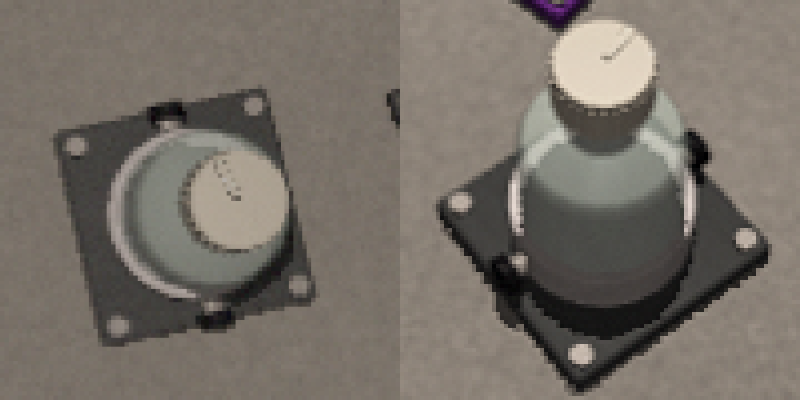

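The crop shows the large clear bottle: dark plate, cap-top centre at about top (334,215) and side (276,256), with the rib pointing up-left in the top view. Screws along the plate's x are at crop (168,113) and (215,318). That puts the cap turn at about 195° (3.4 rad). Now I'll refine the axis.

```bash
cat >> h.py <<'E'
def tri(A):
    A=[(o,d/np.linalg.norm(d)) for o,d in A]
    M=sum(np.eye(3)-np.outer(d,d) for o,d in A);v=sum((np.eye(3)-np.outer(d,d))@o for o,d in A);X=np.linalg.solve(M,v)
    return X,[np.linalg.norm((np.eye(3)-np.outer(d,d))@(X-o)) for o,d in A]
def rel(goal,s=None):
    from scipy.spatial.transform import Rotation as R
    s=s or status.read_state();r=R.from_rotvec(s["tcp_rot"]);return r.inv().apply(np.array(goal)-s["tool_pos"])
E
python3 - <<'E'
from h import *
T=read_camera("top");S=read_camera("side")
ct=lambda l:np.array([l],float)*90/400-.4+[280,170]
cs=lambda l:(np.array([l],float)-[400,0])*100/400-.4+[225,240]
f=lambda p,u:(lambda o,d:(o,d[0]))(*ray(p,u))
print("captop tri",tri([f(T,ct([239,200])),f(S,cs([605,63]))]))
print("captop top cam",atz(T,ct([239,200]),.1467),"side cam",atz(S,cs([605,63]),.1467))
print("base",atz(T,ct([184.25,217]),.012),atz(S,cs([604,225]),.012))
a=atz(T,np.r_[ct([238,200]),ct([218,160])],.1467);d=a[1]-a[0];print("rib",np.degrees(np.arctan2(d[1],d[0])),d)
a=atz(S,np.r_[cs([605,60]),cs([635,30])],.1487);d=a[1]-a[0];print("rib side",np.degrees(np.arctan2(d[1],d[0])),d)
a=atz(T,np.r_[ct([105,343]),ct([58,135]),ct([312,298]),ct([262,92])],.012);
for d in(a[1]-a[0],a[3]-a[2]):print("edge",np.degrees(np.arctan2(d[1],d[0])),np.linalg.norm(d))
E
```

```text
captop tri (array([ 0.52157235, -0.19883352,  0.14546728]), [np.float64(0.00019549222893495218), np.float64(0.00019549222893496833)])
captop top cam [[ 0.52131007 -0.198533    0.1467    ]] side cam [[ 0.52143737 -0.19958971  0.1467    ]]
base [[ 0.52064266 -0.19790929  0.012     ]] [[ 0.52155453 -0.19979403  0.012     ]]
rib 25.893653666653986 [0.01669769 0.00810568 0.        ]
rib side 25.766240861220446 [0.0168071  0.00811265 0.        ]
edge 12.485708558719649 0.1062234245169655
edge 12.633351542857136 0.1058951587102675
```

drive_tool([
  [0, 0, -7, 0, 0, 0, 1],
  [0, 0, -7, 0, 0, 0, 1],
  [0, 0, -6, 0, 0, 0, 1],
  [0, 0, 0, 0, 0, 0, 1],
], force=60)

```text
time: 1.63
tool_pos: [0.2941, 0.6076, 0.25]
tcp_rot: [-0.156, -3.138, -0.0]
wrist_force: [-0.0, 0.3, -0.4]
width: 0.999
grip_force: 0.0
```

```bash
python3 -c "
from h import *
s=status.read_state();print(s['time'],s['q'],s['tcp_rot'],rel([.5213,-.199,.1385]))"
```

```text
1.6333 [ 1.08309716e+00  2.63914475e-01  1.60396514e+00  5.58773341e-05
  1.27369617e+00 -3.88532976e-01] [-1.55729686e-01 -3.13768922e+00 -5.95966777e-05] [-0.30597647 -0.78012694  0.11144767]
```

drive_tool([
  [0, 0, 0, -0.01275, -0.0325, 0, 1],
  [0, 0, 0, -0.01275, -0.0325, 0, 1],
  [0, 0, 0, -0.01275, -0.0325, 0, 1],
  [0, 0, 0, -0.01275, -0.0325, 0, 1],
  [0, 0, 0, -0.01275, -0.0325, 0, 1],
  [0, 0, 0, -0.01275, -0.0325, 0, 1],
  [0, 0, 0, -0.01275, -0.0325, 0, 1],
  [0, 0, 0, -0.01275, -0.0325, 0, 1],
])

```text
time: 2.3
tool_pos: [0.3693, 0.337, 0.2502]
tcp_rot: [0.164, 3.137, 0.001]
wrist_force: [0.1, -1.0, -0.2]
width: 1.001
grip_force: 0.0
```

drive_tool([
  [0, 0, 0, -0.01275, -0.0325, 0, 1],
  [0, 0, 0, -0.01275, -0.0325, 0, 1],
  [0, 0, 0, -0.01275, -0.0325, 0, 1],
  [0, 0, 0, -0.01275, -0.0325, 0, 1],
  [0, 0, 0, -0.01275, -0.0325, 0, 1],
  [0, 0, 0, -0.01275, -0.0325, 0, 1],
  [0, 0, 0, -0.01275, -0.0325, 0, 1],
  [0, 0, 0, -0.01275, -0.0325, 0, 1],
])

```text
time: 2.97
tool_pos: [0.4444, 0.0679, 0.2504]
tcp_rot: [0.165, 3.136, 0.0]
wrist_force: [0.8, -0.3, -0.1]
width: 1.003
grip_force: 0.0
```

drive_tool([
  [0, 0, 0, -0.01275, -0.0325, 0, 1],
  [0, 0, 0, -0.01275, -0.0325, 0, 1],
  [0, 0, 0, -0.01275, -0.0325, 0, 1],
  [0, 0, 0, -0.01275, -0.0325, 0, 1],
  [0, 0, 0, -0.01275, -0.0325, 0, 1],
  [0, 0, 0, -0.01275, -0.0325, 0, 1],
  [0, 0, 0, -0.01275, -0.0325, 0, 1],
  [0, 0, 0, -0.01275, -0.0325, 0, 1],
])

```text
time: 3.63
tool_pos: [0.5195, -0.2013, 0.2502]
tcp_rot: [0.166, 3.137, -0.0]
wrist_force: [0.2, 0.5, -0.2]
width: 1.002
grip_force: 0.0
```

```bash
python3 -c "
from h import *
s=status.read_state();print(s['time'],np.round(s['q'],3),s['tcp_rot'],s['tool_pos'],rel([.5213,-.199,.1385]))"
```

```text
3.6333 [-0.415  0.041  1.859  0.     1.241 -1.88 ] [ 1.65637228e-01  3.13662244e+00 -1.41391529e-04] [ 0.5194863  -0.20133325  0.2502281 ] [-0.00149042  0.0025178   0.11172887]
```

drive_tool([
  [0, 0, 0, -0.0015, 0.0025, 0, 1],
  [0, 0, 0, 0, 0, 0.025, 1],
  [0, 0, 0, 0, 0, 0.025, 1],
  [0, 0, 0, 0, 0, 0.02, 1],
  [0, 0, 0, 0, 0, 0, 1],
])

```text
time: 4.05
tool_pos: [0.5178, -0.1956, 0.1751]
tcp_rot: [-0.164, -3.129, -0.005]
wrist_force: [-1.2, -0.5, -1.0]
width: 1.0
grip_force: 0.0
```

Run:
```python
from h import *
s=status.read_state();print(s['time'],np.round(s['q'],3),s['tool_pos'],rel([.5213,-.199,.1385]))
T=read_camera("top");S=read_camera("side")
a=T["color"][150:270,270:390];b=S["color"][190:340,200:350]
im=np.hstack([cv2.resize(a,(400,400),interpolation=3),cv2.resize(b,(400,400),interpolation=3)])
cv2.imwrite("pics/pre.png",im[:,:,::-1])
```

```text
4.05 [-0.406  0.101  1.939  0.     1.111 -1.873] [ 0.51777348 -0.19557052  0.1750782 ] [-0.00417301 -0.00314326  0.03653585]
```

View pics/pre.png

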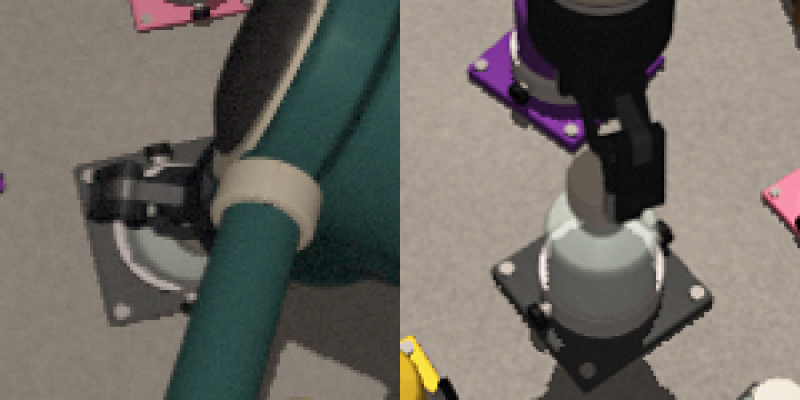

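The cap sits between the open fingers: the near finger is at crop (640,170), to the right of the cap at (590,190). I'll re-read after settling.

```bash
python3 -c "
from h import *
s=status.read_state();print(s['time'],np.round(s['q'],3),s['tcp_rot'],s['tool_pos'],rel([.5213,-.199,.1385]))"
```

```text
4.15 [-0.406  0.098  1.934  0.     1.112 -1.874] [-1.61909049e-01 -3.13554497e+00 -1.26775117e-03] [ 0.52045554 -0.19657181  0.17948509] [-0.00116832 -0.00235739  0.04098127]
```

drive_tool([
  [0, 0, 0, -0.001, -0.0024, 0, 1],
  [0, 0, 0, 0, 0, 0.015, 1],
  [0, 0, 0, 0, 0, 0.015, 1],
  [0, 0, 0, 0, 0, 0.011, 1],
  [0, 0, 0, 0, 0, 0, 1],
  [0, 0, 0, 0, 0, 0, 1],
  [0, 0, 0, 0, 0, 0, 1],
])

```text
time: 4.73
tool_pos: [0.5226, -0.2, 0.1403]
tcp_rot: [0.16, 3.136, -0.001]
wrist_force: [1.2, 0.6, 0.4]
width: 0.998
grip_force: 0.0
```

```bash
python3 -c "
from h import *
s=status.read_state();print(s['time'],np.round(s['q'],3),s['tcp_rot'],s['tool_pos'],rel([.5213,-.199,.1385]))"
```

```text
4.7333 [-0.41   0.141  1.964 -0.     1.035 -1.879] [ 1.59771071e-01  3.13575494e+00 -1.07542279e-03] [ 0.52262221 -0.19996244  0.14025097] [0.00141633 0.00082411 0.00174793]
```

Good, within 2 mm. Close on the cap.

drive_tool([
  [0, 0, 0, 0.001, 0, 0.001, 0.6],
  [0, 0, 0, 0, 0, 0, 0.4],
  [0, 0, 0, 0, 0, 0, 0.3],
  [0, 0, 0, 0, 0, 0, 0.3],
  [0, 0, 0, 0, 0, 0, 0.3],
  [0, 0, 0, 0, 0, 0, 0.3],
  [0, 0, 0, 0, 0, 0, 0.3],
  [0, 0, 0, 0, 0, 0, 0.3],
], force=50)

```text
time: 5.4
tool_pos: [0.5213, -0.1979, 0.1392]
tcp_rot: [0.161, 3.137, 0.005]
wrist_force: [-0.7, 7.1, 6.6]
width: 0.477
grip_force: 49.9
```

Run:
```python
from h import *
s=status.read_state();print({k:np.round(v,3).tolist() for k,v in s.items()})
```

```text
{'time': 5.4, 'q': [-0.409, 0.139, 1.968, 0.003, 1.035, -1.88], 'joint_vel': [0.0, -0.002, -0.001, -0.001, 0.0, -0.002], 'joint_torque': [-3.212, -37.783, -32.208, -1.639, -1.223, -0.013], 'tool_pos': [0.521, -0.198, 0.139], 'tcp_rot': [0.161, 3.137, 0.005], 'wrist_force': [-0.652, 7.072, 6.575], 'torque': [1.088, 0.216, -0.002], 'grip_force': 49.869, 'width': 0.477}
```

drive_tool([
  [0, 0, 0, 0, 0.001, 0, 0.3],
  [0, 0, 6, 0, 0, 0.0001, 0.3],
  [0, 0, 6, 0, 0, 0.0001, 0.3],
  [0, 0, 6, 0, 0, 0.0001, 0.3],
  [0, 0, 6, 0, 0, 0.0001, 0.3],
  [0, 0, 6, 0, 0, 0.0001, 0.3],
  [0, 0, 6, 0, 0, 0.0001, 0.3],
  [0, 0, 6, 0, 0, 0.0001, 0.3],
])

```text
time: 6.07
tool_pos: [0.521, -0.1985, 0.1386]
tcp_rot: [1.281, 2.869, 0.0]
wrist_force: [-3.0, 2.2, 5.9]
width: 0.475
grip_force: 49.9
```

Run:
```python
from h import *
s=status.read_state();print({k:np.round(v,3).tolist() for k,v in s.items() if k!='joint_vel'})
```

```text
{'time': 6.067, 'q': [-0.409, 0.14, 1.969, 0.0, 1.033, -1.14], 'joint_torque': [-0.193, -37.643, -31.934, -0.014, -1.123, -1.255], 'tool_pos': [0.521, -0.198, 0.139], 'tcp_rot': [1.281, 2.869, 0.0], 'wrist_force': [-2.973, 2.184, 5.909], 'torque': [0.224, 0.487, 0.107], 'grip_force': 49.936, 'width': 0.475}
```

drive_tool([
  [0, 0, 7, 0, 0, 0.0001, 0.3],
  [0, 0, 7, 0, 0, 0.0001, 0.3],
  [0, 0, 7, 0, 0, 0.0001, 0.3],
  [0, 0, 7, 0, 0, 0.0001, 0.3],
  [0, 0, 7, 0, 0, 0.0001, 0.3],
  [0, 0, 7, 0, 0, 0.0001, 0.3],
  [0, 0, 7, 0, 0, 0.0001, 0.3],
  [0, 0, 7, 0, 0, 0.0001, 0.3],
])

```text
time: 6.73
tool_pos: [0.5201, -0.1987, 0.1378]
tcp_rot: [-2.478, -1.93, 0.002]
wrist_force: [-6.2, 1.2, 8.9]
width: 0.478
grip_force: 50.2
```

drive_tool([
  [0, 0, 7, 0, 0, 0.0001, 0.3],
  [0, 0, 7, 0, 0, 0.0001, 0.3],
  [0, 0, 7, 0, 0, 0.0001, 0.3],
  [0, 0, 7, 0, 0, 0.0001, 0.3],
  [0, 0, 7, 0, 0, 0.0001, 0.3],
  [0, 0, 7, 0, 0, 0.0001, 0.3],
  [0, 0, 7, 0, 0, 0.0001, 0.3],
  [0, 0, 0, 0, 0, 0, 0.3],
])

```text
time: 7.4
tool_pos: [0.5195, -0.1982, 0.137]
tcp_rot: [-3.054, -0.73, 0.005]
wrist_force: [-7.0, 2.0, 9.7]
width: 0.478
grip_force: 50.4
```

Run:
```python
from h import *
s=status.read_state();print({k:np.round(v,3).tolist() for k,v in s.items() if k!='joint_vel'})
```

```text
{'time': 7.4, 'q': [-0.409, 0.141, 1.971, -0.001, 1.033, 0.693], 'joint_torque': [0.378, -36.129, -32.872, 0.244, -2.575, 1.072], 'tool_pos': [0.519, -0.198, 0.137], 'tcp_rot': [-3.054, -0.73, 0.005], 'wrist_force': [-7.012, 1.984, 9.712], 'torque': [0.37, 1.181, -0.047], 'grip_force': 50.354, 'width': 0.478}
```

drive_tool([
  [0, 0, 6, 0, 0, 0.0001, 0.3],
  [0, 0, 6, 0, 0, 0.0001, 0.3],
  [0, 0, 6, 0, 0, 0.0001, 0.3],
  [0, 0, 6, 0, 0, 0.0001, 0.3],
  [0, 0, 5, 0, 0, 0.0001, 0.3],
  [0, 0, 4, 0, 0, 0.0001, 0.3],
  [0, 0, 3, 0, 0, 0, 0.3],
  [0, 0, 0, 0, 0, 0, 0.3],
])

```text
time: 8.07
tool_pos: [0.5194, -0.1976, 0.1365]
tcp_rot: [-3.13, 0.245, 0.006]
wrist_force: [-7.0, 3.7, 10.9]
width: 0.48
grip_force: 50.4
```

Run:
```python
from h import *
s=status.read_state();print({k:np.round(v,3).tolist() for k,v in s.items() if k!='joint_vel'})
```

```text
{'time': 8.067, 'q': [-0.409, 0.141, 1.971, 0.0, 1.033, 1.318], 'joint_torque': [-0.565, -35.629, -33.004, -0.221, -2.959, 0.436], 'tool_pos': [0.519, -0.198, 0.136], 'tcp_rot': [-3.13, 0.245, 0.006], 'wrist_force': [-6.967, 3.745, 10.94], 'torque': [0.669, 1.315, -0.055], 'grip_force': 50.369, 'width': 0.48}
```

drive_tool([
  [0, 0, 2, 0, 0, 0, 0.3],
  [0, 0, 2, 0, 0, 0, 0.3],
  [0, 0, 2, 0, 0, 0, 0.3],
  [0, 0, 0, 0, 0, 0, 0.3],
  [0, 0, 0, 0, 0, 0, 0.3],
])

```text
time: 8.48
tool_pos: [0.5194, -0.1975, 0.1365]
tcp_rot: [-3.114, 0.406, 0.006]
wrist_force: [-7.9, 3.7, 11.3]
width: 0.477
grip_force: 50.4
```

Run:
```python
from h import *
s=status.read_state();print({k:np.round(v,3).tolist() for k,v in s.items() if k!='joint_vel'})
```

```text
{'time': 8.483, 'q': [-0.409, 0.141, 1.972, 0.001, 1.033, 1.421], 'joint_torque': [-0.759, -35.825, -33.098, -0.321, -2.915, -0.021], 'tool_pos': [0.519, -0.198, 0.136], 'tcp_rot': [-3.114, 0.406, 0.006], 'wrist_force': [-7.86, 3.671, 11.252], 'torque': [0.662, 1.162, -0.057], 'grip_force': 50.353, 'width': 0.477}
```

drive_tool([
  [0, 0, 2, 0, 0, 0, 0.3],
  [0, 0, 2, 0, 0, 0, 0.3],
  [0, 0, 2, 0, 0, 0, 0.3],
  [0, 0, 0, 0, 0, 0, 0.3],
  [0, 0, 0, 0, 0, 0, 0.3],
])

```text
time: 8.9
tool_pos: [0.5194, -0.1974, 0.1363]
tcp_rot: [-3.088, 0.568, 0.006]
wrist_force: [-7.0, 5.7, 10.1]
width: 0.478
grip_force: 50.3
```

```bash
cat > st.py <<'E'
from h import *
s=status.read_state();print({k:np.round(v,3).tolist() for k,v in s.items() if k!='joint_vel'})
E
python3 st.py
```

```text
{'time': 8.9, 'q': [-0.408, 0.141, 1.972, 0.001, 1.033, 1.526], 'joint_torque': [-0.943, -36.008, -33.174, -0.416, -2.864, -0.021], 'tool_pos': [0.519, -0.197, 0.136], 'tcp_rot': [-3.088, 0.568, 0.006], 'wrist_force': [-7.041, 5.671, 10.095], 'torque': [0.731, 1.169, -0.037], 'grip_force': 50.333, 'width': 0.478}
```

drive_tool([
  [0, 0, 2, 0, 0, 0, 0.3],
  [0, 0, 2, 0, 0, 0, 0.3],
  [0, 0, 0, 0, 0, 0, 0.3],
  [0, 0, 0, 0, 0, 0, 0.3],
])

```text
time: 9.23
tool_pos: [0.5194, -0.1973, 0.1364]
tcp_rot: [-3.068, 0.671, 0.006]
wrist_force: [-7.6, 4.4, 10.5]
width: 0.478
grip_force: 50.3
```

```bash
python3 st.py
```

```text
{'time': 9.233, 'q': [-0.408, 0.141, 1.972, 0.0, 1.033, 1.594], 'joint_torque': [-2.19, -36.087, -33.194, -0.092, -2.836, 0.922], 'tool_pos': [0.519, -0.197, 0.136], 'tcp_rot': [-3.068, 0.671, 0.006], 'wrist_force': [-7.621, 4.414, 10.45], 'torque': [0.848, 1.16, 0.903], 'grip_force': 50.349, 'width': 0.478}
```

drive_tool([
  [0, 0, 1, 0, 0, 0, 0.3],
  [0, 0, 0, 0, 0, 0, 0.3],
  [0, 0, 0, 0, 0, 0, 0.3],
])

```text
time: 9.48
tool_pos: [0.5194, -0.1973, 0.1363]
tcp_rot: [-3.063, 0.697, 0.006]
wrist_force: [-6.6, 4.5, 10.1]
width: 0.478
grip_force: 50.3
```

```bash
python3 st.py
```

```text
{'time': 9.483, 'q': [-0.408, 0.141, 1.972, -0.0, 1.033, 1.61], 'joint_torque': [-2.569, -36.103, -33.196, 0.038, -2.829, 1.231], 'tool_pos': [0.519, -0.197, 0.136], 'tcp_rot': [-3.063, 0.697, 0.006], 'wrist_force': [-6.596, 4.467, 10.076], 'torque': [0.829, 1.127, 1.223], 'grip_force': 50.347, 'width': 0.478}
```

The torque ramps to 1.2 N m, so it's against the hard stop, which sits at about q6 = 1.55. Backing off to q6 ≈ −0.02, a turn of −93.6°.

drive_tool([
  [0, 0, -7, 0, 0, -0.0001, 0.3],
  [0, 0, -7, 0, 0, -0.0001, 0.3],
  [0, 0, -7, 0, 0, -0.0001, 0.3],
  [0, 0, -7, 0, 0, -0.0001, 0.3],
  [0, 0, -7, 0, 0, -0.0001, 0.3],
  [0, 0, -7, 0, 0, -0.0001, 0.3],
  [0, 0, -7, 0, 0, -0.0001, 0.3],
  [0, 0, -7, 0, 0, -0.0001, 0.3],
])

```text
time: 10.15
tool_pos: [0.5195, -0.1982, 0.1371]
tcp_rot: [-3.029, -0.826, 0.004]
wrist_force: [-6.1, 2.1, 9.3]
width: 0.477
grip_force: 50.2
```

drive_tool([
  [0, 0, -7, 0, 0, -0.0001, 0.3],
  [0, 0, -7, 0, 0, -0.0001, 0.3],
  [0, 0, -7, 0, 0, -0.0001, 0.3],
  [0, 0, -7, 0, 0, -0.0001, 0.3],
  [0, 0, -6, 0, 0, -0.0001, 0.3],
  [0, 0, -3.6, 0, 0, 0, 0.3],
  [0, 0, 0, 0, 0, 0, 0.3],
  [0, 0, 0, 0, 0, 0, 0.3],
])

```text
time: 10.82
tool_pos: [0.52, -0.1986, 0.1377]
tcp_rot: [-2.607, -1.752, 0.003]
wrist_force: [-4.7, 1.3, 8.2]
width: 0.477
grip_force: 50.1
```

drive_tool([
  [0, 0, 0, 0, 0, 0, 0.3],
  [0, 0, 0, 0, 0, 0, 0.3],
  [0, 0, 0, 0, 0, 0, 0.3],
  [0, 0, 0, 0, 0, 0, 0.3],
])

```text
time: 11.15
tool_pos: [0.52, -0.1986, 0.1377]
tcp_rot: [-2.607, -1.751, 0.003]
wrist_force: [-5.5, 0.3, 7.9]
width: 0.477
grip_force: 50.1
```

```bash
python3 st.py
python3 - <<'E'
from h import *
S=read_camera("side");T=read_camera("top")
a=T["color"];b=S["color"][190:290,220:320]
im=np.hstack([cv2.resize(a,(400,300)),cv2.resize(b,(300,300),interpolation=3)])
cv2.imwrite("pics/end.png",im[:,:,::-1])
E
```

```text
{'time': 11.15, 'q': [-0.409, 0.14, 1.97, -0.001, 1.033, -0.021], 'joint_torque': [0.662, -37.093, -32.588, 0.46, -1.855, 0.049], 'tool_pos': [0.52, -0.199, 0.138], 'tcp_rot': [-2.607, -1.751, 0.003], 'wrist_force': [-5.486, 0.267, 7.923], 'torque': [0.139, 0.941, 0.052], 'grip_force': 50.144, 'width': 0.477}
```

View pics/end.png

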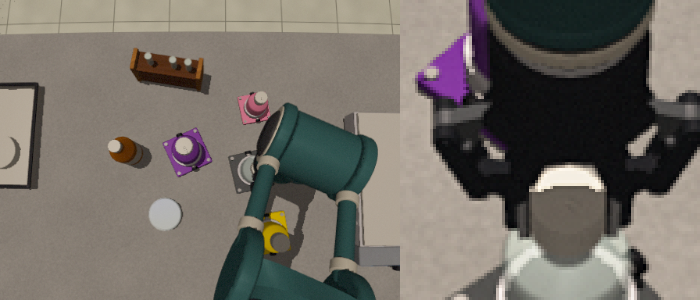

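The picture shows the fingers gripping the cap on both sides, at (515,215) and (625,215) in the right panel. The amber bottle, dish and rack haven't moved. The angle is 1.57 rad back from the stop, so I'm handing in.

```bash
python3 -c "
from h import *
print(workorder.finish_job())"
```

```text
the job is handed in; nothing more can be done
None
```

The clear bottle's cap was screwed down to its hard stop, backed off about 1.57 rad (a quarter turn, by joint angle from the stop) and handed in still gripped at 50 N; the amber bottle, dish and rack look unmoved in the last picture, and no verdict was returned.

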